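Blow out the engraving station, then hold its guard open

ROBOT

A 6-joint arm with a two-finger parallel gripper is mounted at the origin on the work surface. World frame = base frame: x ahead of the robot, y to its left, z up, the work surface at z = 0. Lengths are in m, angles in degrees, forces in N, time in s.
With the tool pointing down it reaches from about 0.375 to 0.9 m from the base axis. Payload 3.1 kg.
Tool frame: the origin (TCP) lies at the very end of the fingers, on their centre line; the grasp point (between the pads) lies bot.grip_point_offset behind it (bot.grip_point_offset is the distance from the TCP to the grasp point, in m); z points along the fingers, y is the line along which they close (so a half turn about z gives the same grasp; the last joint's range is limited). The gripper opens to 87 mm and grips with 3 to 60 N. Pads are 19 mm wide; open, the fingers measure 117 mm over their backs; the gripper's body (75 mm by 190 mm) begins 51 mm behind the grasp point.
Start: joints at [55.376, 30.224, 82.088, -0, 67.689, -10.227], TCP at [0.258, 0.569, 0.223] pointing down, gripper open.
Joint ranges: [-176.69, 176.69], [-43.24, 126.21], [12.49, 139.97], [-82, 262], [0, 151.66], [-163.58, 163.58]. Speed limits (degrees/s): [159.86, 159.86, 180, 180, 180, 180].

INTERFACE

Orientations are given as a 3x3 rotation matrix whose columns are the frame's x, y, z axes.
In Python, from rig import bot, viewer, ticket gives the robot as it stands.
- The arm moves only by the tool servo_tool, never from a script. Its argument "targets" is a list of rows, each an object with "offset": the shift along the tool's x, y, z in m, a list of three; "dr": the turn, a rotation vector about the tool's x, y, z in degrees, a list of three. In form: [{"offset": [x, y, z], "dr": [ax, ay, az]}, ...]. A call has 1 to 20 rows; each row is the pose to reach, as a shift and turn from the pose commanded when the call began, along the tool's axes at that moment; what a row does not reach only later rows make up. A row lasts 1/12 s, in which the tool goes at most 41.7 mm and 7.16 degrees, less where a joint would pass 70% of its speed; a pose out of reach is approached as far as the arm can. A call with a gripper value outside its range is refused whole. "gripper" is the gripper command: -1 is fully open, 1 is shut, values between are in proportion, set as the call begins (left out, the last holds). The fingers move at their own pace and stop on an object; the grip force is fixed at half the most. Time passes only in rows, so rows that repeat a pose let the fingers close. It gives the time, the measured TCP pose, the force, the opening and the grip force at its end, in the units of the state.
- bot.read_state(): the state, without advancing time (a new reading comes with each control period).
- viewer.capture(name): name is "side" or "top"; returns a dict with "color" (384x512x3 uint8, red, green, blue), "camera_matrix" (3x3 intrinsics, pixels), "k1" (the pictures are not rectified: a ray, as slopes to the right and down, at radius r is drawn at 1 + k1 r^2 times it, then the intrinsics apply), "R" (3x3) and "t" (3): a world point X has camera coordinates R X + t. Camera axes: x right, y down, z forward; pixel columns grow to the right and rows downward; lengths in m; the calibration is good to about 2 mm. A picture is of the moment at which its call begins. There is no depth.
- ticket.hand_in(): hands the job in; it is judged then, once.
The state is a dict: "time_s": time; "joint_positions": joint angles; "qvel": joint speeds; "tau": joint torques, N m; "position": TCP position; "tcp_rot": TCP orientation; "force": force on the tool from outside, world axes, zero at the start; "moment": the same for the moment, N m; "opening": opening from 0.0 (shut) to 1.0 (fully open); "grasp_force": force on a finger pad.
Only numpy, scipy, OpenCV 4.12 (cv2) and the standard library are available. Lean on these libraries where they do the work, as an engineer would, in place of code of your own. Each camera call takes 0.05 s, during which the arm holds its last target. There are 200 camera calls.

TASK

With the chip guard still shut, clear the engraving station: squeeze the air gun's trigger fully against its grip, then let it go so that it springs back. Then lift the guard by its bar handle to 45 degrees and keep it there for the inspection: it falls shut if released, so finish while still holding the handle, keeping still. Leave the screwdriver, the mouse and the steel collar where they lie.

Things in the scene. Friction and masses are not known exactly. Their poses are not given: they have to be found in the camera images.
- station: The engraving station, fixed: an aluminium base plate 240 x 260 x 30 mm (x, y, z) with grey walls, 115 mm high, a small vice inside, and a hinged guard as its roof. Origin: centre of its underside on the bench. Its x axis points from the open handle side (nearest the robot) to the hinge side, its y to the left, where the air gun stands; z up.
- guard_hinge (a point): Middle of the guard's hinge axis, at the top of the station's far wall: 108 mm along the station's x from its origin, 116 mm up. The axis is level and runs along the station's y.
- guard (a joint): Angle of the guard (rad): 0 shut (level), grows as the handle side is lifted up and over to the far side (a positive turn about the station's y axis); 45 degrees is 0.785; stops at 1.40, falls shut from every angle. The guard is a clear pane in a dark steel frame, 210 x 260 x 10 mm, with a 45 mm skirt at its near edge; 0.33 to 0.63 kg with its handle.
- guard_handle (a point): The guard's handle: a round steel bar, 14 mm thick, 120 mm long along the station's y, on two sloping stays at its ends. Origin: middle of the bar. Shut, it lies 240 mm in front of the hinge axis and 34 mm above it (150 mm above the bench), 30 mm in front of the frame and 24 mm above it; it turns with the guard. Free all round over 100 mm; a pinched bar can turn between the fingers.
- airgun: The air gun, fixed: clamped lying on its side on a post with a 90 x 110 mm foot plate, left of the station. Origin: centre below, on the bench. Barrel (28 mm thick, then a 10 mm nozzle) along its -y axis, 100 mm up, aimed into the window of the station; the grip sticks out level along its -x axis, roughly towards the robot.
- gun_grip (a point): The air gun's grip: a black bar 110 mm long (along the gun's -x), 26 mm wide (y), 26 mm high (z), its middle line 100 mm above the bench and 18 mm to the +y side of the gun's origin. Origin: on that line at the barrel end; axes as the gun's. Beyond its free end a brass coupling and a steel air pipe that turns down to the bench (110 to 146 mm from the origin).
- trigger (a joint): Angle of the trigger (rad): 0 released, 0.28 fully squeezed (stop). A spring returns it; some 3 N at the pad to start it and 6 N at the stop. It hinges about an upright pin near the barrel, 10 mm along the gun's -x and 22 mm along its -y from the gun's origin, and swings level towards the grip.
- trigger_pad (a point): Middle of the trigger blade, 45 mm from its pin. The blade is black, 66 mm long, 10 mm thick (y), 20 mm high, on the grip's -y (nozzle) side, also 100 mm up. Released it lies along the gun's x, parallel to the grip, 22 mm from it: 58 mm over the outer faces of both, about 45 mm when squeezed. Nothing lies above; 70 mm is free below.
- screwdriver: Bystander: screwdriver 190 mm long with a green handle, lying loose. Leave alone.
- mouse: Bystander: black computer mouse 105 x 60 x 30 mm, loose. Leave alone.
- collar: Bystander: steel collar, 52 mm across, 45 mm high, standing loose. Leave alone.

How it is judged (in metres and radians):
On the way, in this order (a step that is already met when the one before it is completed fails the run):
1. the trigger is squeezed against the grip between the fingers (value of joint trigger above 0.2 rad and contact force between the fingers and gun_grip above 1 N and value of joint guard below 0.05 rad), for 0.2 s.
2. the trigger is let go and has sprung back (value of joint trigger below 0.04 rad and contact force between the fingers and gun_grip below 0.2 N), for 0.1 s.
3. the guard is lifted to about 45 degrees by its handle (value of joint guard between 0.68 and 0.89 rad and contact force between the fingers and guard_handle above 0.5 N), for 0.2 s.
At the end, for the whole second after the job is handed in: The fingers hold the guard's handle (over 0.5 N) with the guard still (under 0.1 rad/s) at 45 degrees, give or take 6 (0.68 to 0.89 rad); the trigger is released (under 0.04 rad); screwdriver, mouse and collar are within 30 mm of where they were, so that nothing else props the guard (all of step 3 and velocity of joint guard between -0.1 and 0.1 rad/s and value of joint trigger below 0.04 rad and distance of each of screwdriver, mouse, collar from where it was at the start of the episode below 0.03 m); the arm keeps its last pose, push and grip.
It fails at once if the air gun is fired while the guard is open (value of joint each of trigger, guard above 0.1 rad).
It fails at once if a bystander is disturbed (distance of any of screwdriver, mouse, collar from where it was at the start of the episode above 0.03 m).
It also fails if it takes over 46 s, if anything falls off the work surface, if the arm or the gripper's body presses on something with over 40 N, if the wrist force passes 120 N, or if a joint passes its speed limit or range.

## Working session

There is one attempt and no reset: what is moved stays moved. The work goes in short steps, Python scripts to look and compute and a tool call to move; the robot and the scene stay as the last step left them, time stands still between calls to the robot, and variables do not carry over. Pictures are saved under pics/ and viewed, at most 10 in all, crops included, and the job is handed in when it is done.

Besides the shell and the picture viewer there is one more tool, called after ">>>" as a command line: name --argument value ..., lists and objects as JSON in quotes. servo_tool: Moves the arm, as the interface text tells. Its arguments: {"type":"object","properties":{"targets":{"type":"array"},"gripper":{"type":"number"}},"required":["targets"]}

```bash
mkdir -p pics; cat > h.py <<'E'
import numpy as np, cv2
from rig import bot, viewer, ticket
def snap(n,f):
    c=viewer.capture(n); cv2.imwrite(f'pics/{f}.png',c['color'][:,:,::-1]); np.savez(f'pics/{f}.npz',**{k:np.array(v) for k,v in c.items()}); return c
def ray(c,uv):
    K=np.array(c['camera_matrix']);k=float(c['k1']);R=np.array(c['R']);t=np.array(c['t'])
    d=cv2.undistortPoints(np.array([[uv]],float),K,np.array([k,0,0,0,0.]))[0,0]
    return -R.T@t, R.T@np.array([d[0],d[1],1])
def onz(c,uv,z):
    o,d=ray(c,uv); return o+d*(z-o[2])/d[2]
def proj(c,X):
    X=np.array(X,float).reshape(-1,1,3); r,_=cv2.Rodrigues(np.array(c['R']))
    return cv2.projectPoints(X,r,np.array(c['t'],float),np.array(c['camera_matrix']),np.array([float(c['k1']),0,0,0,0.]))[0][:,0]
def load(f): return dict(np.load(f'pics/{f}.npz'))
E
python3 - <<'E'
from h import *
a=snap('top','top0');b=snap('side','side0')
for c in(a,b): print(np.round(-np.array(c['R']).T@np.array(c['t']),3),c['k1'],np.round(c['R'],2).tolist(),c['camera_matrix'])
s=bot.read_state();print(s,bot.grip_point_offset)
E
```

```text
[ 0.48  -0.021  1.712] -0.03284244431981579 [[0.0, -1.0, 0.0], [-1.0, -0.0, -0.05], [0.05, -0.0, -1.0]] [[424.47829255   0.         263.13270379]
 [  0.         424.47829255 190.15669022]
 [  0.           0.           1.        ]]
[0.477 1.27  1.265] -0.027318322725982218 [[-1.0, -0.04, -0.01], [-0.02, 0.66, -0.75], [0.04, -0.75, -0.66]] [[449.08270336   0.         252.96507265]
 [  0.         449.08270336 192.18864905]
 [  0.           0.           1.        ]]
{'time_s': 0.1, 'joint_positions': array([ 5.53759224e+01,  3.02734148e+01,  8.21480832e+01, -7.83136089e-04,
        6.76890047e+01, -1.02268183e+01]), 'qvel': array([-0.01644169, -0.18802535, -0.18106693, -0.068184  , -0.02442309,
        0.09024079]), 'tau': array([-2.26274251e-04, -4.40989208e+01, -1.77151036e+01,  6.35006838e-02,
        5.33912249e-02, -4.85682858e-05]), 'position': array([0.2577609 , 0.5686605 , 0.22167723]), 'tcp_rot': array([[-9.10705389e-01,  4.13055100e-01, -1.08542420e-03],
       [ 4.13056394e-01,  9.10704054e-01, -1.59425320e-03],
       [ 3.29985803e-04, -1.90023639e-03, -9.99998140e-01]]), 'force': array([-0.01237847, -0.5681688 , -0.32776066]), 'moment': array([-0.03975127,  0.04409666,  0.04534228]), 'grasp_force': 0.0, 'opening': 1.0047966436608329} 0.0187
```

View pics/top0.png

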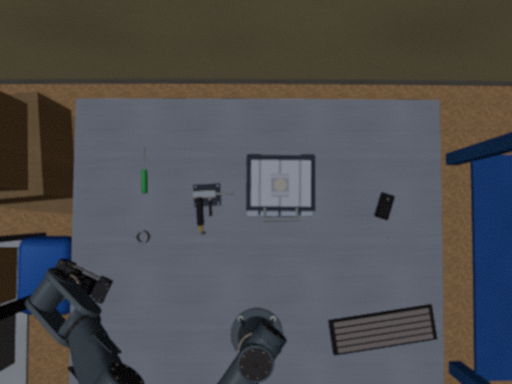

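View pics/side0.png

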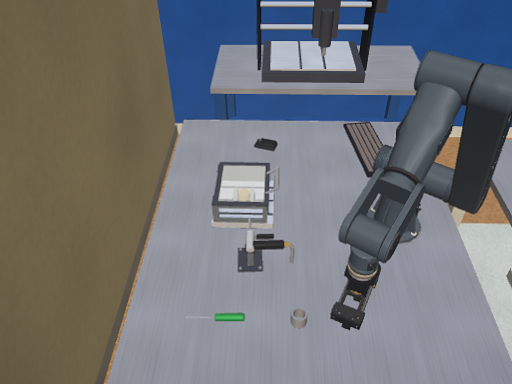

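The top view shows the station at cols 247–315, rows 154–215 with its handle at (281,219). The gun grip is near (199,211) and the trigger near (210,210). The collar (143,237) and screwdriver (144,181) are to the left, and the mouse (384,206) to the right. I'll enlarge both views.

```bash
python3 - <<'E'
import cv2
a=cv2.imread('pics/top0.png')[145:245,190:320];b=cv2.imread('pics/side0.png')[155:275,205:305]
cv2.imwrite('pics/t1.png',cv2.resize(a,None,fx=6,fy=6,interpolation=cv2.INTER_CUBIC))
cv2.imwrite('pics/s1.png',cv2.resize(b,None,fx=5,fy=5,interpolation=cv2.INTER_CUBIC))
E
```

```text
(no output)
```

View pics/t1.png

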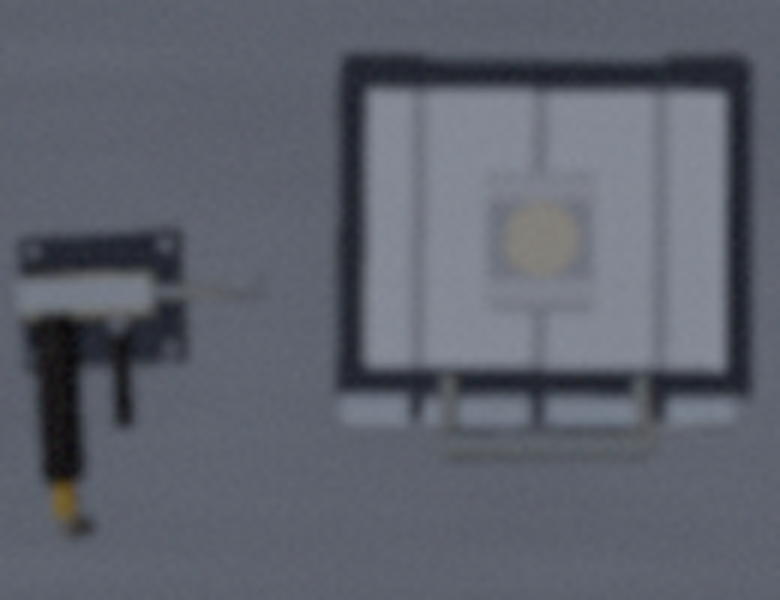

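View pics/s1.png

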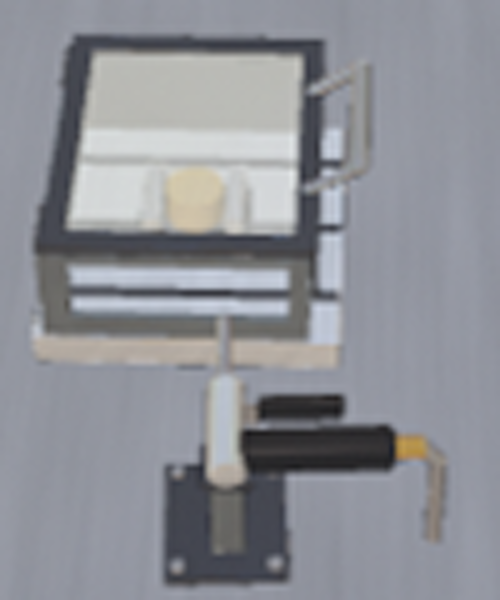

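The crops show the following:
- **Top crop:** the grip runs (57,320) to (64,482), the trigger tip is at (124,425), and the handle bar runs (447,448) to (655,448).
- **Side crop:** the grip runs (243,449) to (393,446), the trigger (258,408) to (343,406), and the bar (365,65) to (362,172).

```bash
cat > m.py <<'E'
from h import *
a=load('top0');b=load('side0')
T=lambda x,y:(190+(x+.5)/6-.5,145+(y+.5)/6-.5)
S=lambda x,y:(205+(x+.5)/5-.5,155+(y+.5)/5-.5)
for n,p,z in [('gripbase',(57,320),.112),('gripend',(64,482),.112),('trigtip',(124,425),.11),('trigmid',(122,395),.11),('barL',(450,448),.155),('barR',(652,448),.155),
 ('NL',(338,391),.121),('NR',(750,391),.121),('FL',(342,58),.121),('FR',(750,58),.121),('barrelL',(15,298),.11),('barrelR',(155,296),.11)]:
    print('top',n,np.round(onz(a,T(*p),z),4))
for n,p,z in [('gripbase',(243,449),.105),('gripend',(393,446),.105),('trigA',(258,408),.105),('trigtip',(343,406),.105),('bar far',(365,65),.152),('bar near',(362,172),.152),('NL',(312,250),.121),('FL',(38,250),.121),('NR',(322,40),.121),('FR',(75,38),.121)]:
    print('side',n,np.round(onz(b,S(*p),z),4))
E
python3 m.py
```

```text
top gripbase [0.5362 0.2158 0.112 ]
top gripend [0.4347 0.2103 0.112 ]
top trigtip [0.4705 0.1733 0.11  ]
top trigmid [0.4893 0.1747 0.11  ]
top barL [ 0.4575 -0.0312  0.155 ]
top barR [ 0.4579 -0.1544  0.155 ]
top NL [0.4922 0.0386 0.121 ]
top NR [ 0.4932 -0.2186  0.121 ]
top FL [0.7013 0.0373 0.121 ]
top FR [ 0.7024 -0.2193  0.121 ]
top barrelL [0.55   0.2428 0.11  ]
top barrelR [0.5516 0.1546 0.11  ]
side gripbase [0.5367 0.2227 0.105 ]
side gripend [0.433  0.2168 0.105 ]
side trigA [0.5277 0.1837 0.105 ]
side trigtip [0.4679 0.18   0.105 ]
side bar far [ 0.4539 -0.1493  0.152 ]
side bar near [ 0.456  -0.0182  0.152 ]
side NL [0.4926 0.0362 0.121 ]
side FL [0.6981 0.0419 0.121 ]
side NR [ 0.4891 -0.2217  0.121 ]
side FR [ 0.696  -0.2194  0.121 ]
```

```bash
cat > go.py <<'E'
from h import *
from scipy.spatial.transform import Rotation as Ro
def delta(p,yaw):
    s=bot.read_state();R=np.array(s['tcp_rot']);y=np.radians(yaw)
    ty=np.array([np.cos(y),np.sin(y),0]);z=np.array([0,0,-1.]);W=np.c_[np.cross(ty,z),ty,z]
    print('offset',np.round(R.T@(np.array(p)-s['position']),4),'dr',np.round(Ro.from_matrix(R.T@W).as_rotvec(degrees=True),2),'pos',np.round(s['position'],4),'F',np.round(s['force'],2),'op',s['opening'],s['grasp_force'],s['time_s'])
if __name__=='__main__':
    import sys; v=[float(x) for x in sys.argv[1:]]; delta(v[:3],v[3])
E
python3 go.py 0.493 0.203 0.17 93.2
```

```text
offset [-0.3653 -0.2357  0.052 ] dr [ -0.1   -0.04 -27.6 ] pos [0.2578 0.5687 0.2217] F [-0.01 -0.57 -0.33] op 1.0047966436608329 0.0 0.1
```

>>> servo_tool --targets '[{"offset": [-0.365, -0.236, 0.052], "dr": [0, 0, -27.6]}, {"offset": [-0.365, -0.236, 0.052], "dr": [0, 0, -27.6]}, {"offset": [-0.365, -0.236, 0.052], "dr": [0, 0, -27.6]}, {"offset": [-0.365, -0.236, 0.052], "dr": [0, 0, -27.6]}, {"offset": [-0.365, -0.236, 0.052], "dr": [0, 0, -27.6]}, {"offset": [-0.365, -0.236, 0.052], "dr": [0, 0, -27.6]}, {"offset": [-0.365, -0.236, 0.052], "dr": [0, 0, -27.6]}, {"offset": [-0.365, -0.236, 0.052], "dr": [0, 0, -27.6]}, {"offset": [-0.365, -0.236, 0.052], "dr": [0, 0, -27.6]}, {"offset": [-0.365, -0.236, 0.052], "dr": [0, 0, -27.6]}, {"offset": [-0.365, -0.236, 0.052], "dr": [0, 0, -27.6]}, {"offset": [-0.365, -0.236, 0.052], "dr": [0, 0, -27.6]}, {"offset": [-0.365, -0.236, 0.052], "dr": [0, 0, -27.6]}, {"offset": [-0.365, -0.236, 0.052], "dr": [0, 0, -27.6]}, {"offset": [-0.365, -0.236, 0.052], "dr": [0, 0, -27.6]}, {"offset": [-0.365, -0.236, 0.052], "dr": [0, 0, -27.6]}]' --gripper -1

```text
time_s: 1.43
position: [0.4921, 0.2047, 0.1706]
tcp_rot: [[-0.998, -0.058, -0.0], [-0.058, 0.998, 0.0], [0.0, 0.0, -1.0]]
force: [-0.2, -0.6, -0.1]
opening: 0.997
grasp_force: 0.0
```

```bash
python3 go.py 0.493 0.203 0.082 93.2; python3 - <<'E'
from h import *
c=snap('side','side1');a=cv2.imread('pics/side1.png')[170:290,210:330]
cv2.imwrite('pics/s2.png',cv2.resize(a,None,fx=5,fy=5,interpolation=cv2.INTER_CUBIC))
E
```

```text
offset [-0.0009 -0.0018  0.0886] dr [ 0.01 -0.02  0.12] pos [0.4921 0.2047 0.1706] F [-0.17 -0.58 -0.15] op 0.9967120250948577 0.0 1.4333
```

View pics/s2.png

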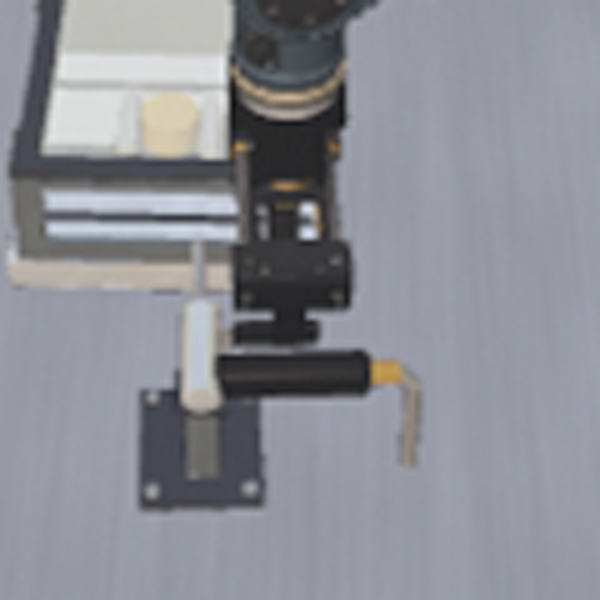

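The finger tip sits at about (290,335), in line with the blade at (233–318,330), and the grip (218–368,372) is below and nearer the camera. That matches the geometry, so I'll descend.

>>> servo_tool --targets '[{"offset": [0, -0.001, 0.02], "dr": [0, 0, 0]}, {"offset": [0, -0.001, 0.035], "dr": [0, 0, 0]}, {"offset": [0, -0.001, 0.045], "dr": [0, 0, 0]}, {"offset": [0, -0.001, 0.055], "dr": [0, 0, 0]}, {"offset": [0, -0.001, 0.06], "dr": [0, 0, 0]}, {"offset": [0, -0.001, 0.065], "dr": [0, 0, 0]}, {"offset": [0, -0.001, 0.065], "dr": [0, 0, 0]}]'

```text
time_s: 2.07
position: [0.4927, 0.2026, 0.1049]
tcp_rot: [[-0.998, -0.056, -0.001], [-0.056, 0.998, -0.0], [0.001, -0.0, -1.0]]
force: [0.3, -0.5, -0.0]
opening: 1.0
grasp_force: 0.0
```

>>> servo_tool --targets '[{"offset": [0, 0, 0.01], "dr": [0, 0, 0]}, {"offset": [0, 0.001, 0.018], "dr": [0, 0, 0]}, {"offset": [0, 0.002, 0.024], "dr": [0, 0, 0]}, {"offset": [0, 0.002, 0.024], "dr": [0, 0, 0]}]'

```text
time_s: 2.4
position: [0.492, 0.2044, 0.0802]
tcp_rot: [[-0.998, -0.056, -0.003], [-0.056, 0.998, -0.0], [0.003, -0.0, -1.0]]
force: [0.0, -0.1, 0.3]
opening: 1.0
grasp_force: 0.0
```

>>> servo_tool --targets '[{"offset": [0, 0, 0], "dr": [0, 0, 0]}, {"offset": [0, 0, 0], "dr": [0, 0, 0]}, {"offset": [0, 0, 0], "dr": [0, 0, 0]}, {"offset": [0, 0, 0], "dr": [0, 0, 0]}, {"offset": [0, 0, 0], "dr": [0, 0, 0]}, {"offset": [0, 0, 0], "dr": [0, 0, 0]}]' --gripper -0.2

```text
time_s: 2.9
position: [0.4929, 0.2035, 0.0818]
tcp_rot: [[-0.998, -0.057, -0.0], [-0.057, 0.998, -0.002], [0.0, -0.002, -1.0]]
force: [-0.5, -5.3, 1.5]
opening: 0.645
grasp_force: 2.8
```

>>> servo_tool --targets '[{"offset": [0, 0, 0], "dr": [0, 0, 0]}, {"offset": [0, 0, 0], "dr": [0, 0, 0]}, {"offset": [0, 0, 0], "dr": [0, 0, 0]}, {"offset": [0, 0, 0], "dr": [0, 0, 0]}, {"offset": [0, 0, 0], "dr": [0, 0, 0]}, {"offset": [0, 0, 0], "dr": [0, 0, 0]}, {"offset": [0, 0, 0], "dr": [0, 0, 0]}, {"offset": [0, 0, 0], "dr": [0, 0, 0]}]' --gripper 1

```text
time_s: 3.57
position: [0.4927, 0.2062, 0.0816]
tcp_rot: [[-0.999, -0.054, 0.0], [-0.054, 0.999, 0.003], [-0.0, 0.003, -1.0]]
force: [-0.4, 6.2, -0.6]
opening: 0.55
grasp_force: 29.2
```

The opening is 48 mm with 29 N on the pad. That fits the blade being at its stop, since its tilt across the pad width adds about 3 mm to the nominal 45 mm. I'll hold briefly, then release.

>>> servo_tool --targets '[{"offset": [0, 0.001, 0], "dr": [0, 0, 0]}, {"offset": [0, 0.001, 0], "dr": [0, 0, 0]}, {"offset": [0, 0.001, 0], "dr": [0, 0, 0]}, {"offset": [0, 0.001, 0], "dr": [0, 0, 0]}]'

```text
time_s: 3.9
position: [0.4927, 0.2062, 0.0817]
tcp_rot: [[-0.998, -0.055, -0.0], [-0.055, 0.998, 0.001], [0.0, 0.001, -1.0]]
force: [-1.3, 3.6, 1.6]
opening: 0.546
grasp_force: 29.3
```

```bash
python3 - <<'E'
from h import *
c=snap('side','side2');d=snap('top','top2');s=bot.read_state();print(s['opening'],s['force'],s['grasp_force'])
a=cv2.imread('pics/side2.png')[200:260,230:310];b=cv2.imread('pics/top2.png')[175:235,180:260]
cv2.imwrite('pics/s3.png',cv2.resize(np.hstack([a,b]),None,fx=5,fy=5,interpolation=cv2.INTER_CUBIC))
E
```

```text
0.5497588483826636 [-0.74672215  4.55609408  1.18773213] 29.29937977809459
```

View pics/s3.png

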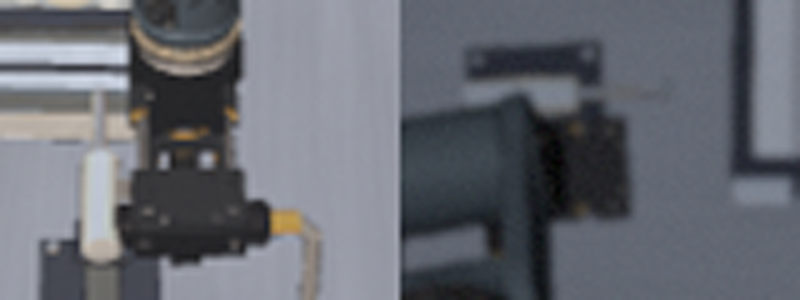

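The gripper straddles the grip: the side half shows a finger in front of it at (190,210), with the coupling free at (285,222). Now I'll release.

>>> servo_tool --targets '[{"offset": [0, -0.002, 0], "dr": [0, 0, 0]}, {"offset": [0, -0.002, 0], "dr": [0, 0, 0]}, {"offset": [0, -0.003, 0], "dr": [0, 0, 0]}, {"offset": [0, -0.003, 0], "dr": [0, 0, 0]}, {"offset": [0, -0.003, 0], "dr": [0, 0, 0]}, {"offset": [0, -0.003, 0], "dr": [0, 0, 0]}, {"offset": [0, -0.003, 0], "dr": [0, 0, 0]}, {"offset": [0, -0.003, 0], "dr": [0, 0, 0]}, {"offset": [0, -0.003, 0], "dr": [0, 0, 0]}]' --gripper -1

```text
time_s: 4.75
position: [0.4932, 0.2025, 0.0815]
tcp_rot: [[-0.998, -0.056, 0.0], [-0.056, 0.998, 0.0], [-0.0, 0.0, -1.0]]
force: [1.0, -0.5, -0.0]
opening: 0.994
grasp_force: 0.0
```

>>> servo_tool --targets '[{"offset": [0, 0, 0], "dr": [0, 0, 0]}, {"offset": [0, 0, 0], "dr": [0, 0, 0]}, {"offset": [0, 0, -0.02], "dr": [0, 0, 0]}, {"offset": [0, 0, -0.05], "dr": [0, 0, 0]}, {"offset": [0, 0, -0.08], "dr": [0, 0, 0]}, {"offset": [0, 0, -0.11], "dr": [0, 0, 0]}, {"offset": [0, 0, -0.14], "dr": [0, 0, 0]}, {"offset": [0, 0, -0.14], "dr": [0, 0, 0]}]'

```text
time_s: 5.42
position: [0.4969, 0.2034, 0.2275]
tcp_rot: [[-0.998, -0.056, 0.012], [-0.056, 0.998, 0.002], [-0.012, 0.002, -1.0]]
force: [0.6, 0.4, 0.7]
opening: 0.999
grasp_force: 0.0
```

```bash
python3 go.py 0.457 -0.092 0.22 0.2
```

```text
offset [ 0.0565 -0.2927  0.0063] dr [ 0.64  0.47 93.02] pos [0.4969 0.2034 0.2275] F [0.59 0.39 0.73] op 0.9993842319164019 0.0 5.4167
```

>>> servo_tool --targets '[{"offset": [0.052, -0.292, 0], "dr": [0, 0, 93]}, {"offset": [0.052, -0.292, 0], "dr": [0, 0, 93]}, {"offset": [0.052, -0.292, 0], "dr": [0, 0, 93]}, {"offset": [0.052, -0.292, 0], "dr": [0, 0, 93]}, {"offset": [0.052, -0.292, 0], "dr": [0, 0, 93]}, {"offset": [0.052, -0.292, 0], "dr": [0, 0, 93]}, {"offset": [0.052, -0.292, 0], "dr": [0, 0, 93]}, {"offset": [0.052, -0.292, 0], "dr": [0, 0, 93]}, {"offset": [0.052, -0.292, 0], "dr": [0, 0, 93]}, {"offset": [0.052, -0.292, 0], "dr": [0, 0, 93]}, {"offset": [0.052, -0.292, 0], "dr": [0, 0, 93]}, {"offset": [0.052, -0.292, 0], "dr": [0, 0, 93]}, {"offset": [0.052, -0.292, 0], "dr": [0, 0, 93]}, {"offset": [0.052, -0.292, 0], "dr": [0, 0, 93]}, {"offset": [0.052, -0.292, 0], "dr": [0, 0, 93]}, {"offset": [0.052, -0.292, 0], "dr": [0, 0, 93]}, {"offset": [0.052, -0.292, 0], "dr": [0, 0, 93]}, {"offset": [0.052, -0.292, 0], "dr": [0, 0, 93]}]' --gripper 0.2

```text
time_s: 6.92
position: [0.4574, -0.0919, 0.2215]
tcp_rot: [[-0.005, 1.0, -0.0], [1.0, 0.005, 0.0], [0.0, -0.0, -1.0]]
force: [-0.3, -0.4, 0.3]
opening: 0.398
grasp_force: 0.0
```

```bash
python3 go.py 0.457 -0.092 0.135 0.2;  python3 - <<'E'
from h import *
c=snap('side','side4')
a=cv2.imread('pics/side4.png')[130:250,200:320]
cv2.imwrite('pics/s4.png',cv2.resize(a,None,fx=5,fy=5,interpolation=cv2.INTER_CUBIC))
E
```

```text
offset [-0.0001 -0.0004  0.0865] dr [-0.01 -0.    0.08] pos [ 0.4574 -0.0919  0.2215] F [-0.28 -0.44  0.29] op 0.39779714053060605 0.0 6.9167
```

View pics/s4.png

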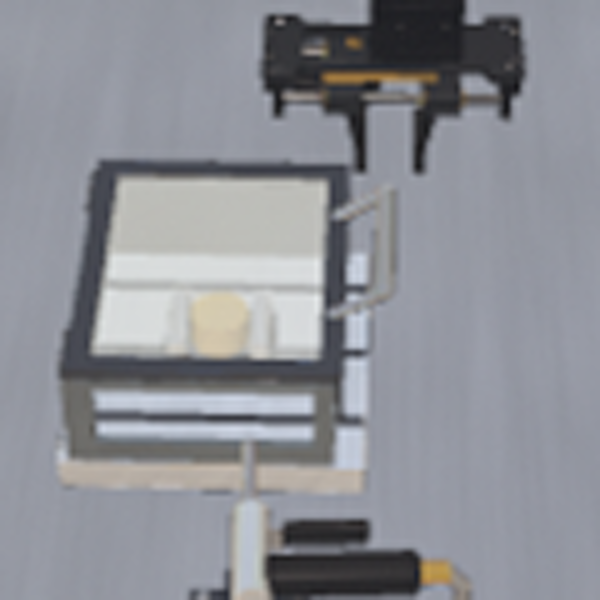

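The fingertips straddle col 391 against the bar at col ~388, so they are aligned. The trigger at (285–368,530) is back parallel to the grip. I'll descend and close.

>>> servo_tool --targets '[{"offset": [0, 0, 0.025], "dr": [0, 0, 0]}, {"offset": [0, 0, 0.045], "dr": [0, 0, 0]}, {"offset": [0, 0, 0.055], "dr": [0, 0, 0]}, {"offset": [0, 0, 0.065], "dr": [0, 0, 0]}, {"offset": [0, 0, 0.075], "dr": [0, 0, 0]}, {"offset": [0, 0, 0.082], "dr": [0, 0, 0]}, {"offset": [0, 0, 0.086], "dr": [0, 0, 0]}, {"offset": [0, 0, 0.086], "dr": [0, 0, 0]}]'

```text
time_s: 7.63
position: [0.4571, -0.0918, 0.1349]
tcp_rot: [[-0.004, 1.0, -0.001], [1.0, 0.004, 0.001], [0.001, -0.001, -1.0]]
force: [-0.7, -0.5, -0.1]
opening: 0.401
grasp_force: 0.0
```

>>> servo_tool --targets '[{"offset": [0, 0, 0], "dr": [0, 0, 0]}, {"offset": [0, 0, 0], "dr": [0, 0, 0]}, {"offset": [0, 0, 0], "dr": [0, 0, 0]}, {"offset": [0, 0, 0], "dr": [0, 0, 0]}, {"offset": [0, 0, 0], "dr": [0, 0, 0]}, {"offset": [0, 0, 0], "dr": [0, 0, 0]}, {"offset": [0, 0, 0], "dr": [0, 0, 0]}]' --gripper 1

```text
time_s: 8.22
position: [0.4593, -0.0922, 0.1361]
tcp_rot: [[-0.003, 1.0, 0.004], [1.0, 0.003, -0.001], [-0.001, 0.004, -1.0]]
force: [4.9, 2.0, -0.4]
opening: 0.149
grasp_force: 30.0
```

>>> servo_tool --targets '[{"offset": [0, 0.002, -0.01], "dr": [0, 0, 0]}, {"offset": [0, 0.004, -0.021], "dr": [0, 0, 0]}, {"offset": [0, 0.007, -0.031], "dr": [0, 0, 0]}, {"offset": [0, 0.01, -0.041], "dr": [0, 0, 0]}, {"offset": [0, 0.013, -0.051], "dr": [0, 0, 0]}, {"offset": [0, 0.018, -0.061], "dr": [0, 0, 0]}, {"offset": [0, 0.022, -0.071], "dr": [0, 0, 0]}, {"offset": [0, 0.027, -0.08], "dr": [0, 0, 0]}, {"offset": [0, 0.032, -0.089], "dr": [0, 0, 0]}, {"offset": [0, 0.037, -0.098], "dr": [0, 0, 0]}, {"offset": [0, 0.037, -0.098], "dr": [0, 0, 0]}, {"offset": [0, 0.037, -0.098], "dr": [0, 0, 0]}]'

```text
time_s: 9.22
position: [0.4942, -0.0924, 0.2332]
tcp_rot: [[-0.004, 1.0, -0.0], [1.0, 0.004, -0.001], [-0.001, -0.0, -1.0]]
force: [2.4, -2.4, -4.4]
opening: 0.149
grasp_force: 30.0
```

>>> servo_tool --targets '[{"offset": [0, 0.006, -0.009], "dr": [0, 0, 0]}, {"offset": [0, 0.013, -0.017], "dr": [0, 0, 0]}, {"offset": [0, 0.02, -0.025], "dr": [0, 0, 0]}, {"offset": [0, 0.027, -0.033], "dr": [0, 0, 0]}, {"offset": [0, 0.034, -0.041], "dr": [0, 0, 0]}, {"offset": [0, 0.042, -0.048], "dr": [0, 0, 0]}, {"offset": [0, 0.05, -0.055], "dr": [0, 0, 0]}, {"offset": [0, 0.058, -0.0615], "dr": [0, 0, 0]}, {"offset": [0, 0.058, -0.0615], "dr": [0, 0, 0]}, {"offset": [0, 0.058, -0.0615], "dr": [0, 0, 0]}, {"offset": [0, 0.058, -0.0615], "dr": [0, 0, 0]}, {"offset": [0, 0.058, -0.0615], "dr": [0, 0, 0]}, {"offset": [0, 0.058, -0.0615], "dr": [0, 0, 0]}, {"offset": [0, 0.058, -0.0615], "dr": [0, 0, 0]}]'

```text
time_s: 10.38
position: [0.5476, -0.0926, 0.2948]
tcp_rot: [[-0.004, 1.0, -0.011], [1.0, 0.004, -0.002], [-0.002, -0.011, -1.0]]
force: [-7.3, -2.9, 6.9]
opening: 0.147
grasp_force: 30.0
```

```bash
python3 - <<'E'
from h import *
c=snap('side','side5');snap('top','top5')
s=bot.read_state();print(np.round(s['position'],4),s['force'],s['opening'],s['grasp_force'],s['qvel'])
a=cv2.imread('pics/side5.png')[100:250,180:330]
cv2.imwrite('pics/s5.png',cv2.resize(a,None,fx=4,fy=4,interpolation=cv2.INTER_CUBIC))
E
```

```text
[ 0.5476 -0.0926  0.2948] [-8.62597762 -3.51985407  8.05834005] 0.15063735285970364 29.996773302555084 [-0.03150668 -0.02740972  0.01721597  0.00101736 -0.05319376 -0.08807779]
```

View pics/s5.png

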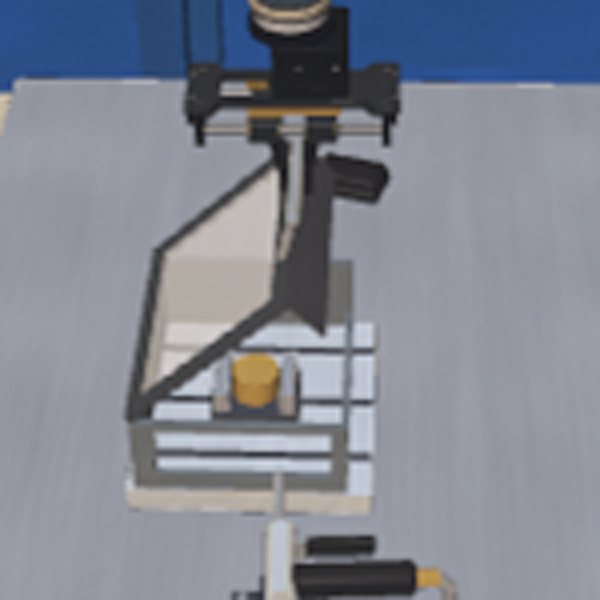

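The guard is up and the bar is held. The frame's near-left corner is at crop (275,300), and the trigger is released. I'll check the angle from that corner and hold still for a moment.

>>> servo_tool --targets '[{"offset": [0, -0.002, 0], "dr": [0, 0, 0]}, {"offset": [0, -0.002, 0], "dr": [0, 0, 0]}, {"offset": [0, -0.002, 0], "dr": [0, 0, 0]}, {"offset": [0, -0.002, 0], "dr": [0, 0, 0]}, {"offset": [0, -0.002, 0], "dr": [0, 0, 0]}, {"offset": [0, -0.002, 0], "dr": [0, 0, 0]}]'

```text
time_s: 10.98
position: [0.547, -0.0926, 0.2943]
tcp_rot: [[-0.004, 1.0, -0.008], [1.0, 0.004, -0.002], [-0.002, -0.008, -1.0]]
force: [-4.5, -3.0, 3.8]
opening: 0.147
grasp_force: 30.0
```

```bash
python3 - <<'E'
from h import *
c=load('side5')
for th in (0,35,40,45,50,55):
    t=np.radians(th); x,z=-.210,.005
    p=[.699+x*np.cos(t)+z*np.sin(t),.038,.116-x*np.sin(t)+z*np.cos(t)]
    print(th,(proj(c,p)[0]-[180,100])*4)
s=bot.read_state();print(np.round(s['position'],4),s['force'],s['grasp_force'],s['qvel'])
E
```

```text
0 [351.79308542 419.76676181]
35 [307.06514899 320.69447414]
40 [293.9761805  308.10846569]
45 [279.40365215 296.29158233]
50 [263.45805041 285.36399199]
55 [246.26802474 275.4395059 ]
[ 0.547  -0.0926  0.2943] [-4.49204022 -3.03078419  3.83157042] 29.995401799678802 [ 0.08643957 -0.10120935  0.01456213  0.00843211 -0.00745292 -0.04494678]
```

The corner at (275,300) gives 44–46 degrees, which agrees with the arc estimate of 44 degrees. The arm is still and the bar is held at 30 N.

```bash
python3 -c "
from rig import ticket
print(ticket.hand_in())"
```

```text
the job is handed in; nothing more can be done
None
```

I squeezed the trigger to its stop and released it, then lifted the guard to about 45° and handed the job in still holding the handle at 30 N; the hand-in gave no verdict.

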